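Sort the clay tools into the tool drawer

TASK

Pull the drawer of the low tool chest out to its stop and tidy the three clay tools from the bench into its two compartments, sorted by kind: the loop tool beside the loop tool that is already in the drawer, the two flat ribs beside the rib that is already there (handle colours do not matter). Lay each tool down inside its compartment, below the drawer's rim, rather than dropping it from above, and leave the drawer fully out. Do not shift the cup, the jar or the bowl.

Things in the scene. Friction and masses are not known exactly. Their poses are not given: they have to be found in the camera images.
- chest: Low grey tool chest with a cork top and brass corners, fixed to the bench: 240 mm deep (x), 300 mm wide (y), 100 mm high. Origin: centre of its underside; its drawer front looks along its own -x, towards the robot's side.
- drawer (a joint): How far the chest's only drawer is pulled out, m: 0 shut, 0.16 at its stop; starts at 0 to 0.02. It slides along the chest's -x, with about 2.5 N of friction and light damping, and stays where it is left.
- drawer_handle (a point): Middle of the dark bar handle (120 mm long, parallel to the drawer front, 10 mm thick), 44 mm out from the wooden front, 22 mm below the chest's top (78 mm above the bench). Moves with the drawer; axes as the chest's. Can be pinched from above with the fingers opened about 35 mm, one finger between bar and front.
- drawer_mid (a point): Point on the drawer's inner floor (30 mm above the bench), mid-width. Moves with the drawer; axes as the chest's. The wooden front's inner face is 79 mm away towards -x; with the drawer fully out the chest's front is 73 mm away towards +x. An 8 mm divider along y = 0 parts two compartments, each 134 mm wide (|y| 4 to 138 mm). Walls and divider rise 45 mm from the floor, the front 62 mm.
- loop_home: Loop tool with red handle that already lies in the drawer, near the outer side of one compartment: this is the compartment for loop tools; lying flat, its long axis along its x; 124 mm long over both ends: a handle 70 x 16 mm and 14 mm high in the middle, and at each end a flat steel wire loop 27 mm wide. Origin: centre of its underside. About 40 g (varies).
- rib_home: Terracotta-coloured rib that already lies in the drawer, near the outer side of the other compartment: this is the compartment for ribs; a flat rigid plastic bar with round ends and a small dark spot, lying flat, long axis along its x; 96 mm long, 36 mm wide, 10 mm thick. Origin: centre of its underside. About 40 g (varies).
- loop: Loop tool with blue handle, on the bench; lying flat, its long axis along its x; 124 mm long over both ends: a handle 70 x 16 mm and 14 mm high in the middle, and at each end a flat steel wire loop 27 mm wide. Origin: centre of its underside. About 40 g (varies).
- rib_a: Yellow rib, on the bench: a flat rigid plastic bar with round ends and a small dark spot, lying flat, long axis along its x; 96 mm long, 36 mm wide, 10 mm thick. Origin: centre of its underside. About 40 g (varies).
- rib_b: Green rib, on the bench: a flat rigid plastic bar with round ends and a small dark spot, lying flat, long axis along its x; 96 mm long, 36 mm wide, 10 mm thick. Origin: centre of its underside. About 40 g (varies).
- cup: Terracotta cup, 72 mm across the rim, 80 mm high. Bystander: leave it standing where it is. Origin: centre of its underside.
- jar: Closed blue glaze jar with white cap, 60 mm across, 90 mm high. Bystander: leave it standing where it is. Origin: centre of its underside.
- bowl: Steel bowl, 100 mm across the rim, 50 mm high. Bystander: leave it standing where it is. Origin: centre of its underside.

How it is judged:
By the outcome, as a careful person would: the job done as asked, in the order asked, and still so for the second after the job is handed in, with the robot touching nothing.
It also fails if it takes over 72 s, if anything falls off the work surface, if the arm or the gripper's body presses on something with over 40 N, if the wrist force passes 120 N, or if a joint passes its speed limit or range.

ROBOT

A 6-joint arm with a two-finger parallel gripper is mounted at the origin on the work surface. World frame = base frame: x ahead of the robot, y to its left, z up, the work surface at z = 0. Lengths are in m, angles in rad, forces in N, time in s.
With the tool pointing down it reaches from about 0.35 to 0.775 m from the base axis. Payload 7.3 kg.
Tool frame: the origin (TCP) lies midway between the tips of the shut fingers; the grasp point (between the pads) lies 19 mm behind it; z points along the fingers, y is the line along which they close (so a half turn about z gives the same grasp; the last joint's range is limited). The gripper opens to 92 mm and grips with 3 to 60 N. Pads are 19 mm wide; open, the fingers measure 130 mm over their backs; the gripper's body (75 mm by 190 mm) begins 47 mm behind the grasp point.
Start: joints at [-1.315, 0.342, 1.524, -0, 1.275, -0.146], TCP at [0.205, -0.483, 0.201] pointing down, gripper open.
Joint ranges: [-2.53, 2.53], [-0.77, 2.02], [0.04, 2.7], [-1, 4.14], [0.28, 2.66], [-3.11, 3.11]. Speed limits (rad/s): [2.57, 2.57, 3.14, 3.14, 3.14, 3.14].

INTERFACE

Orientations are given as a unit quaternion [x, y, z, w].
In Python, from rig import * gives the robot as it stands. The module is installed in compiled form; this text tells all that it offers. Calls block until the motion is done:
- goto(position, orientation): joint-space move of the TCP to a pose.
- move_l(position, rotation=None, feed=0.15, stop_force=None): straight line of the TCP; rotation=None keeps the orientation; feed is the mean speed in m/s. With stop_force (N) it stops when the force on the tool has changed by that much, and returns True; else False.
- movej(angles): joint-space move.
- release() and close(effort=None): open the fingers fully, or close them until they stop; effort is the grip in N (None keeps the last).
- sleep(seconds).
- inverse_kinematics(position, orientation): joint angles nearest the present ones, or None.
- get_image(name): name is "scene" or "top"; returns the picture (400x640x3 uint8, blue, green, red); there is no depth.
- camera_info(name): a dict with "fx", "fy", "cx", "cy" (pixels), "dist_coeffs" ([k1, k2, p1, p2, k3] as OpenCV has them; the pictures are not rectified), "R" (3x3) and "t" (3): a world point X has camera coordinates R X + t. Camera axes: x right, y down, z forward; pixel columns grow to the right and rows downward; lengths in m; the calibration is good to about 2 mm. A picture is of the moment at which its call begins. camera_info takes no time and is no camera call.
A pose or a line that the arm cannot do raises Unreachable and nothing moves.
- sign_off(): hands the job in; it is judged then, once.
Trained networks look in the newest picture that a camera, given by its name, has taken for a name from the list of things; names that differ only in an ending like _2 or _b are one class to them, and where a whole thing is asked for, a point or a joint stands for the part that bears it (a point fixed in the world has none). Each returns a list of dicts, best first, with "p" (0 to 1); they miss things now and then, are a little off and sometimes report something else, mostly with a low value. They report only what shows in the picture. A call takes as long as a camera call.
- search_frame(camera, name): "centre" ([x, y, z] in m, in world coordinates, good to about 4 mm: the middle of the surface that is visible of it).
Readings, each from a call of its own:
- read_clock(): time.
- read_joint_positions(): joint angles.
- read_qvel(): joint speeds.
- read_joint_efforts(): joint torques, N m.
- read_position(): TCP position.
- read_ee_rot(): TCP orientation.
- read_force(): force on the tool from outside, world axes, zero at the start.
- read_ft_torque(): the same for the moment, N m.
- read_gripper_width(): finger opening in m.
- read_grip_force(): force on a finger pad.
Only numpy, scipy, OpenCV 4.12 (cv2) and the standard library are available. Lean on these libraries where they do the work, as an engineer would, in place of code of your own. Each camera call takes 0.05 s, during which the arm holds its last target. There are 200 camera calls.

## Working session

There is one attempt and no reset: what is moved stays moved. The work goes in short steps, each a Python script; the robot and the scene stay as the last script left them, time stands still between calls to the robot, and variables do not carry over. Pictures are saved under pics/ and viewed, at most 10 in all, crops included, and the job is handed in when it is done.

```bash
mkdir -p pics
python3 - <<'E'
from rig import *
import cv2
for n in("scene","top"):
    cv2.imwrite(f"pics/{n}0.png",get_image(n))
    c=camera_info(n); print(n,c["fx"],c["fy"],c["cx"],c["cy"],c["dist_coeffs"],c["R"],c["t"])
    for k in("chest","drawer_handle","loop","rib_a","rib_home","loop_home","cup","jar","bowl"):
        print(k,[([round(float(v),3) for v in d["centre"]],round(d["p"],2)) for d in search_frame(n,k)])
print(read_clock(),read_ee_rot())
E
```

```text
scene 412.9944866902258 412.9944866902258 317.53175680475096 197.28117979528054 [-0.10352772  0.          0.          0.          0.        ] [[ 0.86005988  0.51013308 -0.00782614]
 [ 0.27924149 -0.48351495 -0.8296008 ]
 [-0.42699087  0.71132098 -0.55830213]] [-0.5049985  -0.14159801  1.63398208]
chest []
drawer_handle [([0.561, 0.193, 0.082], 0.4)]
loop [([0.619, -0.226, 0.013], 0.47)]
rib_a [([0.454, -0.315, 0.006], 0.69), ([0.455, -0.141, 0.008], 0.56)]
rib_home []
loop_home [([0.559, 0.194, 0.079], 0.29)]
cup [([0.528, -0.482, 0.058], 0.82)]
jar [([0.662, -0.428, 0.061], 0.79)]
bowl [([0.762, -0.06, 0.028], 0.97)]
top 392.8388057444372 392.8388057444372 314.50178263815883 204.0612711522785 [0.0279477 0.        0.        0.        0.       ] [[-0.01025726 -0.99980129  0.01709301]
 [-0.99624107  0.00874734 -0.08618128]
 [ 0.08601463 -0.01791274 -0.99613283]] [-0.06331155  0.63157145  1.03511424]
chest [([0.713, 0.214, 0.099], 0.86)]
drawer_handle [([0.603, 0.209, 0.083], 0.92)]
loop [([0.615, -0.218, 0.011], 0.72)]
rib_a [([0.451, -0.139, 0.01], 0.94), ([0.448, -0.308, 0.009], 0.84)]
rib_home []
loop_home [([0.714, 0.212, 0.098], 0.65)]
cup [([0.52, -0.489, 0.047], 0.84)]
jar [([0.644, -0.401, 0.087], 0.81)]
bowl [([0.768, -0.087, 0.023], 0.96)]
1.0 [9.79885368e-01 1.99561166e-01 1.70185412e-06 8.27202342e-05]
```

View pics/top0.png

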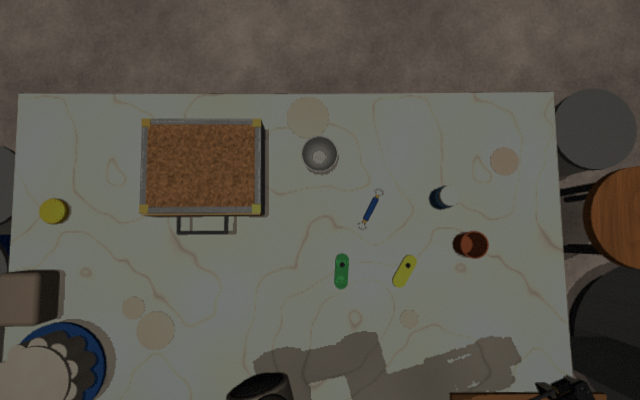

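View pics/scene0.png

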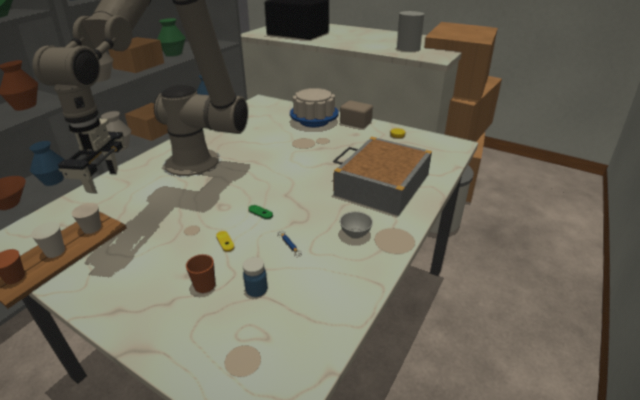

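The top view shows the chest (corners near 141,120 to 262,215) with its handle bar at row 232. The green rib is at (342,271), the yellow rib at (404,270) and the blue loop tool at (371,209). The bowl, jar and cup are further right and clear. Next I'll measure the poses.

```bash
cat > h.py <<'E'
from rig import *
import cv2, numpy as np
from scipy.spatial.transform import Rotation as Ro
def px2w(n,uv,z):
    c=camera_info(n);K=np.array([[c["fx"],0,c["cx"]],[0,c["fy"],c["cy"]],[0,0,1]])
    p=cv2.undistortPoints(np.array(uv,float).reshape(-1,1,2),K,np.array(c["dist_coeffs"])).reshape(-1,2)
    R=np.array(c["R"]);t=np.array(c["t"]).ravel();o=-R.T@t;d=np.c_[p,np.ones(len(p))]@R
    return (o+d*((z-o[2])/d[:,2])[:,None])[:,:2]
def w2px(n,X):
    c=camera_info(n);K=np.array([[c["fx"],0,c["cx"]],[0,c["fy"],c["cy"]],[0,0,1]])
    return cv2.projectPoints(np.array(X,float).reshape(-1,1,3),cv2.Rodrigues(np.array(c["R"]))[0],np.array(c["t"]).ravel(),K,np.array(c["dist_coeffs"]))[0].reshape(-1,2)
def blob(img,lo,hi,z,n="top",box=(0,0,640,400)):
    """centre, long-axis angle, length, width in world of the biggest hsv blob"""
    m=cv2.inRange(cv2.cvtColor(img,cv2.COLOR_BGR2HSV),lo,hi)
    k=np.zeros_like(m);k[box[1]:box[3],box[0]:box[2]]=1;m*=k
    cs=cv2.findContours(m,cv2.RETR_EXTERNAL,cv2.CHAIN_APPROX_NONE)[0]
    if not cs: return None
    w=px2w(n,max(cs,key=cv2.contourArea).reshape(-1,2),z)
    (cx,cy),(a,b),th=cv2.minAreaRect((w*1000).astype(np.float32))
    th=np.deg2rad(th)+(0 if a>b else np.pi/2)
    return cx/1000,cy/1000,(th+np.pi/2)%np.pi-np.pi/2,max(a,b),min(a,b)
def down(yaw):
    """tool down, finger closing axis at world angle yaw (mod pi, nearest to the easy side)"""
    return lambda s=0:(Ro.from_euler('z',yaw+s)*Ro.from_euler('x',np.pi)*Ro.from_euler('z',np.pi/2*1)).as_quat() if False else Ro.from_matrix(np.array([[np.sin(yaw+s),np.cos(yaw+s),0],[-np.cos(yaw+s),np.sin(yaw+s),0],[0,0,-1.]])).as_quat()
def quat(yaw,p):
    """of the two half turns take that with the smaller last joint"""
    best=None
    for s in(0,np.pi):
        q=down(yaw)(s);j=inverse_kinematics(p,q)
        if j is not None and (best is None or abs(j[5])<best[0]): best=(abs(j[5]),q)
    return None if best is None else best[1]
E
python3 - <<'E'
from h import *
im=cv2.imread("pics/top0.png")
M=lambda b:None if b is None else [round(float(v),3) for v in b]
print("green",M(blob(im,(45,80,30),(85,255,255),.01,box=(320,240,365,300))))
print("yellow",M(blob(im,(20,120,60),(40,255,255),.01,box=(380,240,430,300))))
print("blue",M(blob(im,(100,100,20),(130,255,255),.012,box=(350,180,395,240))))
print("brass",M(blob(im,(15,130,80),(35,255,255),.1,box=(130,110,270,225))))
hsv=cv2.cvtColor(im,cv2.COLOR_BGR2HSV);m=cv2.inRange(hsv,(20,120,90),(35,255,255))[110:225,130:272]
_,_,st,ce=cv2.connectedComponentsWithStats(m)
for s,c in zip(st,ce): 
    if 8<s[4]<2000: print(s[4],s[:4]+np.array([130,110,0,0]),px2w("top",[c+[130,110]],.1).round(3))
# handle
print(im[:,190:220].mean(1).mean(1)[205:245].round())
print(im[225,165:245].mean(1).round())
cv2.imwrite("pics/c1.png",cv2.resize(im[100:300,120:440],None,fx=2.5,fy=2.5,interpolation=cv2.INTER_CUBIC))
E
```

```text
green [0.45, -0.14, -0.075, 91.768, 35.592]
yellow [0.449, -0.311, -0.524, 91.629, 36.274]
blue [0.62, -0.223, -0.482, 64.476, 12.272]
brass [0.617, 0.358, -0.009, 22.452, 21.914]
64 [142 119   8   8] [[0.836 0.358]]
65 [252 119   9   8] [[0.835 0.078]]
77 [139 204   9  10] [[0.616 0.358]]
78 [252 204   9   9] [[0.616 0.079]]
[ 61.  68.  75.  78.  78.  78.  77.  66.  67.  72.  39.  64.  98. 107.
 107. 106. 106. 107. 106. 106. 106. 106. 106. 107. 106.  87.  38.  31.
  35.  74. 109. 110. 109. 109. 109. 109. 109. 109. 109. 109.]
[111. 109. 108. 106. 107. 106. 110. 111. 110. 112. 110.  84.  41.  31.
  31.  60.  96. 111. 110. 111. 109. 109. 111. 110. 100.  75.  73.  89.
 109. 111. 109. 109. 110. 110. 109. 111. 109. 107. 111. 109. 108. 109.
 109. 110. 109. 110. 108. 111. 109. 110. 108. 109. 108. 108. 108. 108.
 110. 111. 103.  51.  33.  33.  41.  89. 109. 111. 110. 105.  73.  70.
  69.  78. 109. 110. 110. 109. 110. 110. 109. 111.]
```

View pics/c1.png

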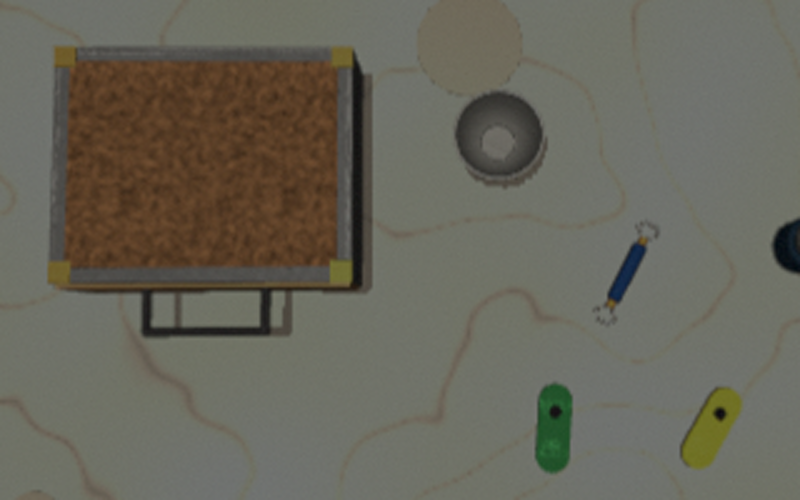

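Run:
```python
from h import *
b=px2w("top",[[203.5,232]],.08)[0];print("bar",b)
x,y=b[0]-.038,.215
q=quat(0,[x,y,.16]);goto([x,y,.16],q)
move_l([x,y,.058],feed=.12)
print(read_position(),read_force())
r=move_l([x-.19,y,.058],feed=.08,stop_force=20)
p=read_position();print(r,p,read_force(),read_clock())
move_l([p[0]+.008,y,.058],feed=.1)
move_l([p[0]+.008,y,.2],feed=.25)
goto([.45,-.14,.2],quat(np.pi/2-.075,[.45,-.14,.2]))
im=get_image("top");cv2.imwrite("pics/top1.png",im)
cv2.imwrite("pics/c2.png",cv2.resize(im[90:310,130:290],None,fx=3.7,fy=2.7*1,interpolation=cv2.INTER_CUBIC) if False else cv2.resize(im[170:310,130:280],None,fx=4,fy=4,interpolation=cv2.INTER_CUBIC))
for k in("rib_home","loop_home","drawer_handle","drawer_mid"):
    print(k,[(np.round(d["centre"],3),round(d["p"],2)) for d in search_frame("top",k)])
print(read_clock())
```

```text
bar [0.55772534 0.21415117]Traceback (most recent call last):
  File "<stdin>", line 4, in <module>
  File "h.py", line 29, in quat
    q=down(yaw)(s);j=inverse_kinematics(p,q)
  File "h.py", line 24, in <lambda>
    return lambda s=0:(Ro.from_euler('z',yaw+s)*Ro.from_euler('x',np.pi)*Ro.from_euler('z',np.pi/2*1)).as_quat() if False else Ro.from_matrix(np.array([[np.sin(yaw+s),np.cos(yaw+s),0],[-np.cos(yaw+s),np.sin(yaw+s),0],[0,0,-1.]])).as_quat()
                                                                                                                               ~~~~~~~~~~~~~~^^^^^^^^^^^^^^^^^^^^^^^^^^^^^^^^^^^^^^^^^^^^^^^^^^^^^^^^^^^^^^^^^^^^^^^^^^^^^^^^^^^^^^^^
  File "scipy/spatial/transform/_rotation.pyx", line 1143, in scipy.spatial.transform._rotation.Rotation.from_matrix
ValueError: Non-positive determinant (left-handed or null coordinate frame) in rotation matrix 0: [[ 0.  1.  0.]
 [-1.  0.  0.]
 [ 0.  0. -1.]].
```

```bash
python3 - <<'E'
s=open("h.py").read();i=s.index("def down");j=s.index("def quat")
s=s[:i]+'''def down(yaw):
    """tool pointing down, finger closing axis at world angle yaw"""
    s,c=np.sin(yaw),np.cos(yaw)
    return Ro.from_matrix([[-s,c,0],[c,s,0],[0,0,-1.]]).as_quat()
'''+s[j:].replace("down(yaw)(s)","down(yaw+s)")
open("h.py","w").write(s)
E
python3 - <<'E'
from h import *
b=px2w("top",[[203.5,232]],.08)[0]
x,y=b[0]-.038,.215
q=quat(0,[x,y,.16]);goto([x,y,.16],q)
move_l([x,y,.058],feed=.12)
print(read_position(),read_force())
r=move_l([x-.19,y,.058],feed=.08,stop_force=20)
p=read_position();print(r,p,read_force(),read_clock())
move_l([p[0]+.008,y,.058],feed=.1)
move_l([p[0]+.008,y,.2],feed=.25)
goto([.45,-.14,.2],quat(np.pi/2-.075,[.45,-.14,.2]))
im=get_image("top");cv2.imwrite("pics/top1.png",im)
cv2.imwrite("pics/c2.png",cv2.resize(im[170:310,130:280],None,fx=4,fy=4,interpolation=cv2.INTER_CUBIC))
for k in("rib_home","loop_home","drawer_handle","drawer_mid"):
    print(k,[(np.round(d["centre"],3),round(d["p"],2)) for d in search_frame("top",k)])
print(read_clock())
E
```

```text
[0.52032194 0.215108   0.05871008] [ 0.88276555 -0.31934098  0.2298669 ]
False [0.32996689 0.21500262 0.057984  ] [-0.2812688  -0.48465128 -0.34271528] 7.2333
rib_home []
loop_home []
drawer_handle [(array([0.598, 0.209, 0.082]), 0.91)]
drawer_mid [(array([0.603, 0.21 , 0.082]), 0.86)]
9.8417
```

View pics/c2.png

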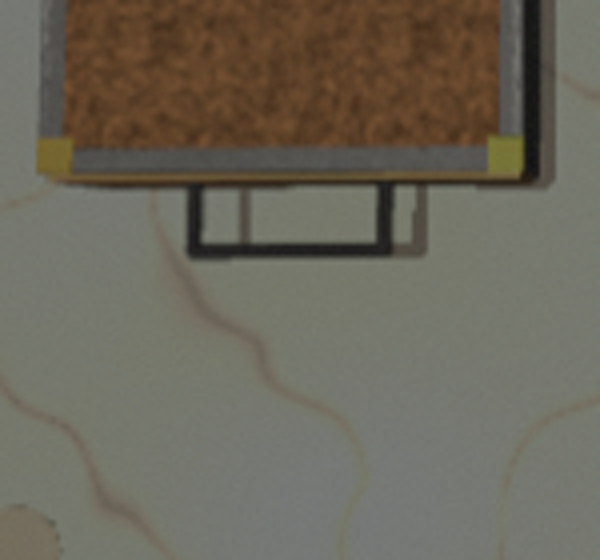

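The crop shows the chest still shut, with the bar at about row 232 and columns 177–228, so the finger missed the bar. I'll check the hook pose from close by.

Run:
```python
from h import *
print(read_gripper_width(),Ro.from_quat(read_ee_rot()).as_matrix().round(2).tolist())
x,y=.5197,.215
goto([x,y,.16],quat(0,[x,y,.16]))
move_l([x,y,.058],feed=.15)
print(read_gripper_width(),read_position(),Ro.from_quat(read_ee_rot()).as_matrix().round(2).tolist())
a=get_image("scene");b=get_image("top")
v=np.hstack([cv2.resize(a[110:230,300:450],None,fx=2.6,fy=4),cv2.resize(b[140:260,140:270],None,fx=3,fy=4)])
cv2.imwrite("pics/c3.png",cv2.convertScaleAbs(v,alpha=1.6))
```

```text
0.0917250535628975 [[1.0, -0.07, 0.0], [-0.07, -1.0, -0.0], [0.0, 0.0, -1.0]]
0.09189814356408114 [0.5204561  0.21484643 0.05883593] [[0.0, 1.0, 0.0], [1.0, -0.0, 0.0], [0.0, 0.0, -1.0]]
```

View pics/c3.png

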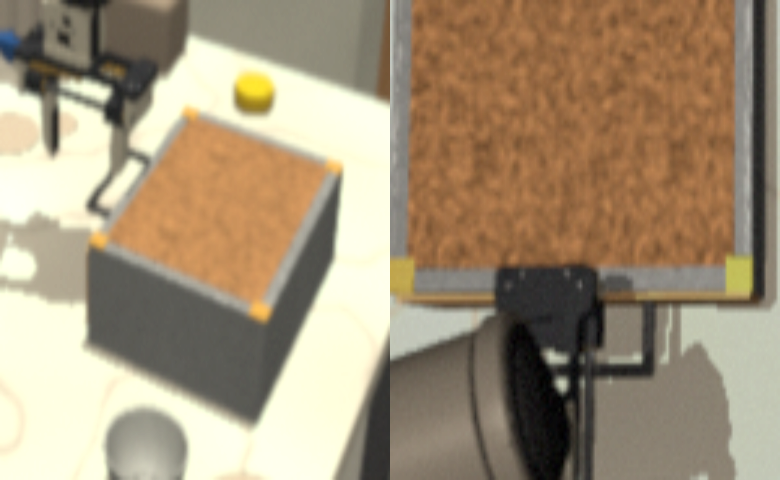

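The finger stands in the right place, at (590,340) in the right half, but the tips seem to retract when open and pass above the bar. I'll hook it lower.

Run:
```python
from h import *
x,y=.5197,.215
print(move_l([x,y,.044],feed=.1,stop_force=10),read_force())
r=move_l([x-.03,y,.044],feed=.06,stop_force=20)
f=read_force();print(r,f)
if abs(f[0])>1:
    r=move_l([x-.19,y,.044],feed=.1,stop_force=20)
    p=read_position();print(r,p,read_force())
    im=get_image("top");cv2.imwrite("pics/hook.png",im)
    move_l([p[0]+.008,y,.044],feed=.1)
    move_l([p[0]+.008,y,.2],feed=.3)
    goto([.45,-.14,.2],quat(np.pi/2-.075,[.45,-.14,.2]))
    im=get_image("top");cv2.imwrite("pics/top2.png",im)
    cv2.imwrite("pics/c4.png",cv2.convertScaleAbs(cv2.resize(im[170:310,130:280],None,fx=4,fy=4,interpolation=cv2.INTER_CUBIC),alpha=1.5))
    for k in("rib_home","loop_home","drawer_handle","drawer_mid"):
        print(k,[(np.round(d["centre"],3),round(d["p"],2)) for d in search_frame("top",k)])
print(read_clock())
```

```text
False [ 0.43166783  0.05101543 -0.04776923]
False [ 0.61125345 -0.0613698   0.12747576]
13.0833
```

Run:
```python
from h import *
print(read_position(),read_force())
a=get_image("scene");b=get_image("top")
v=np.hstack([cv2.resize(a[110:230,320:420],None,fx=4,fy=4,interpolation=cv2.INTER_CUBIC),cv2.resize(b[180:280,150:250],None,fx=4,fy=4.8)])
cv2.imwrite("pics/c5.png",cv2.convertScaleAbs(v,alpha=1.6))
```

```text
[0.48908146 0.21498773 0.04396991] [ 0.61125345 -0.0613698   0.12747576]
```

View pics/c5.png

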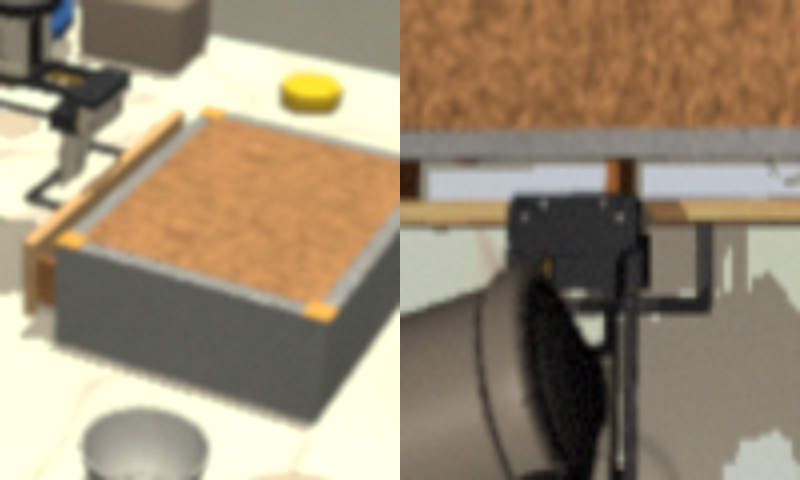

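It is hooked and the drawer is moving, with its front now clear of the chest. I'll carry on to the stop.

Run:
```python
from h import *
x,y=.5197,.215
r=move_l([x-.19,y,.044],feed=.1,stop_force=20)
p=read_position();print(r,p,read_force())
move_l([p[0]+.008,y,.044],feed=.1)
move_l([p[0]+.008,y,.2],feed=.3)
goto([.45,-.14,.12],quat(np.pi/2-.075,[.45,-.14,.12]))
im=get_image("top");cv2.imwrite("pics/top2.png",im)
cv2.imwrite("pics/c4.png",cv2.convertScaleAbs(cv2.resize(im[170:310,130:280],None,fx=4,fy=4,interpolation=cv2.INTER_CUBIC),alpha=1.5))
for k in("rib_home","loop_home","drawer_handle","drawer_mid"):
    print(k,[(np.round(d["centre"],3),round(d["p"],2)) for d in search_frame("top",k)])
print(read_clock())
```

```text
True [0.35739793 0.21561213 0.04457541] [ 2.87098274 -0.41122431  1.74618797]
rib_home [(array([0.521, 0.327, 0.041]), 0.59)]
loop_home [(array([0.522, 0.109, 0.044]), 0.76)]
drawer_handle [(array([0.515, 0.216, 0.029]), 0.94)]
drawer_mid [(array([0.52 , 0.219, 0.03 ]), 0.78)]
16.9583
```

View pics/c4.png

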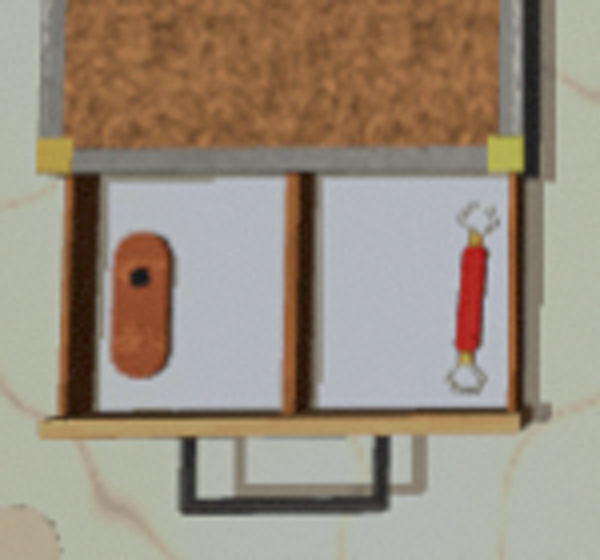

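The drawer is fully out. The home rib is at about (142,305) in the crop, world (0.521, 0.327), and the home loop is at about (470,295), world (0.522, 0.109). That leaves about 87 mm free in the rib bay. I'll do the loop tool first.

```bash
cat >> h.py <<'E'
def pick(x,y,th,z,effort=15):
    goto([x,y,.08],quat(th+np.pi/2,[x,y,.08]))
    move_l([x,y,z],feed=.12); close(effort)
    w=read_gripper_width(); move_l([x,y,.15],feed=.25)
    print("width",w,"after lift",read_gripper_width(),read_grip_force(),read_clock())
E
python3 - <<'E'
from h import *
pick(.62,-.223,-.482,.005)
x,y=.526,.147
q=quat(np.pi/2,[x,y,.15]);goto([x,y,.15],q)
a=get_image("scene");b=get_image("top")
u=w2px("scene",[[x,y,.14]])[0].astype(int);t=w2px("top",[[x,y,.14]])[0].astype(int);print(u,t)
cr=lambda i,c:cv2.resize(i[max(c[1]-60,0):c[1]+60,c[0]-50:c[0]+50],(400,480),interpolation=cv2.INTER_CUBIC)
cv2.imwrite("pics/c6.png",cv2.convertScaleAbs(np.hstack([cr(a,u),cr(b,t)]),alpha=1.6))
print(read_clock())
E
```

```text
width 0.000444866910964961 after lift 0.00033753735619483866 0.0 22.2333
[323 145] [225 244]
23.7583
```

View pics/c6.png

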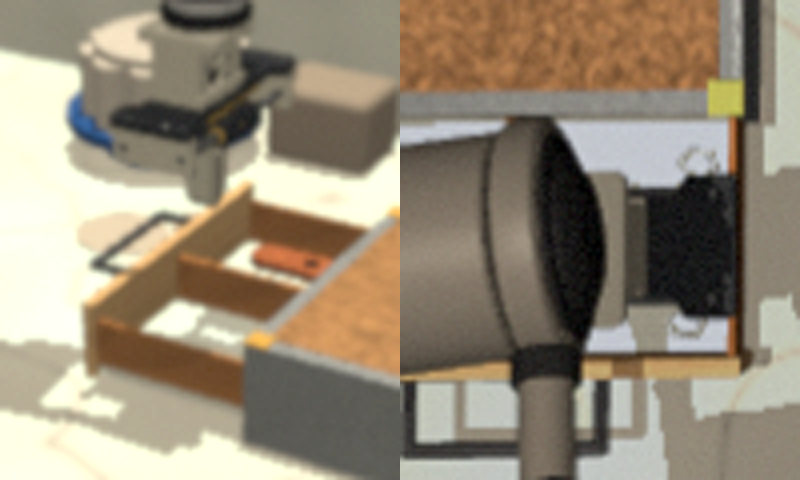

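The gripper closed on nothing. In the left crop the shut fingertip at (205,198) sits well above the projected TCP, which fits the earlier pass over the bar. I'll find the true tip height by touching the bench, and check where the loop tool is.

Run:
```python
from h import *
im=get_image("top")
M=lambda b:None if b is None else [round(float(v),3) for v in b]
print("blue",M(blob(im,(100,100,20),(130,255,255),.012,box=(340,170,405,250))))
x,y=.55,-.2
goto([x,y,.04],quat(np.pi/2,[x,y,.04]))
r=move_l([x,y,-.04],feed=.03,stop_force=4);print(r,read_position(),read_force())
move_l([x,y,.02],feed=.2);release()
r=move_l([x,y,-.04],feed=.04,stop_force=4);print(r,read_position(),read_force())
move_l([x,y,.06],feed=.2)
print(read_clock())
```

```text
blue [0.62, -0.223, -0.482, 64.476, 12.272]
True [ 0.54999537 -0.20000927 -0.02570055] [-1.64289625  0.56752557  6.77208145]
True [ 0.5498208  -0.19991619 -0.02573443] [-1.75974431  0.35097037  7.53441578]
31.4
```

The real fingertips are 25 mm above the reported TCP, open or shut, so I'll command z 25 mm lower. First I'll refine the drawer position from the saved picture, at no robot time.

```bash
python3 - <<'E'
import re
s=open("h.py").read();i=s.index("def pick")
open("h.py","w").write(s[:i]+'''OFF=.025  # real fingertips are this much above the reported TCP
def pick(x,y,th,h,effort=15):
    goto([x,y,.05],quat(th+np.pi/2,[x,y,.05]))
    move_l([x,y,h-OFF],feed=.2); close(effort)
    w=read_gripper_width(); move_l([x,y,.12],feed=.4)
    print("width",w,"after lift",read_gripper_width(),read_grip_force(),read_clock())
def place(x,y,h,dyaw=0):
    """lower real tips to height h in the drawer, closing axis along y, let go, rise"""
    goto([x,y,.12],quat(np.pi/2+dyaw,[x,y,.12]))
    move_l([x,y,h-OFF],feed=.2); release(); print("rel f",read_force(),read_gripper_width())
    move_l([x,y,.12],feed=.4)
''')
E
python3 - <<'E'
from h import *
from scipy.ndimage import gaussian_filter1d
im=cv2.imread("pics/top2.png").astype(float)
h=cv2.cvtColor(im.astype(np.uint8),cv2.COLOR_BGR2HSV)
row=im[225:265].mean(0)
print([(c,row[c].round().astype(int).tolist()) for c in list(range(143,158))+list(range(198,212))+list(range(253,264))])
f=lambda c,z:px2w("top",[[c,245]],z)[0].round(4)
for c in(146,148.5,154,201.5,204.75,207.75,257,260.5):print(c,f(c,.075),f(c,.03))
for r in(271,273,275,278.5,295.5):print(r,px2w("top",[[203,r]],.092)[0].round(4),px2w("top",[[203,r]],.078)[0].round(4))
M=lambda b:None if b is None else [round(float(v),3) for v in b]
print("ribhome",M(blob(im.astype(np.uint8),(0,90,40),(15,255,255),.04,box=(156,225,176,268))))
print("loophome",M(blob(im.astype(np.uint8),(0,130,40),(10,255,255),.042,box=(240,225,256,262))))
E
```

```text
[(143, [112, 122, 119]), (144, [107, 118, 118]), (145, [66, 85, 106]), (146, [37, 61, 95]), (147, [18, 35, 59]), (148, [9, 20, 35]), (149, [7, 17, 30]), (150, [7, 16, 30]), (151, [8, 17, 31]), (152, [8, 18, 32]), (153, [20, 29, 41]), (154, [58, 67, 72]), (155, [85, 92, 93]), (156, [105, 108, 107]), (157, [104, 107, 112]), (198, [127, 122, 119]), (199, [126, 122, 119]), (200, [109, 109, 114]), (201, [53, 72, 103]), (202, [33, 61, 99]), (203, [29, 55, 89]), (204, [15, 30, 51]), (205, [8, 18, 31]), (206, [7, 17, 30]), (207, [17, 26, 38]), (208, [49, 58, 64]), (209, [80, 89, 92]), (210, [96, 100, 101]), (211, [126, 121, 119]), (253, [125, 121, 118]), (254, [125, 121, 118]), (255, [128, 123, 120]), (256, [124, 119, 118]), (257, [50, 69, 102]), (258, [30, 58, 96]), (259, [9, 22, 40]), (260, [18, 26, 35]), (261, [55, 63, 68]), (262, [71, 80, 86]), (263, [70, 80, 86])]
146 [0.5266 0.359 ] [0.5261 0.3772]
148.5 [0.5266 0.3527] [0.526  0.3707]
154 [0.5264 0.339 ] [0.5258 0.3564]
201.5 [0.5249 0.22  ] [0.5242 0.232 ]
204.75 [0.5248 0.2118] [0.5241 0.2235]
207.75 [0.5247 0.2042] [0.524  0.2156]
257 [0.5232 0.0794] [0.5225 0.0852]
260.5 [0.5231 0.0705] [0.5224 0.0759]
271 [0.4608 0.2107] [0.4597 0.2144]
273 [0.4559 0.2106] [0.4548 0.2143]
275 [0.451  0.2105] [0.4498 0.2142]
278.5 [0.4425 0.2104] [0.4411 0.2141]
295.5 [0.4011 0.2097] [0.3991 0.2133]
ribhome [0.524, 0.324, 0.023, 91.565, 36.245]
loophome [0.526, 0.109, -0.086, 68.847, 14.535]
```

Run:
```python
from h import *
pick(.62,-.223,-.482,.007)
if read_gripper_width()>.01:
    place(.528,.147,.0455)
    goto([.449,-.311,.08],quat(-.524+np.pi/2,[.449,-.311,.08]))
    im=get_image("top");cv2.imwrite("pics/top3.png",im)
    print("blue",blob(im,(100,100,20),(130,255,255),.042,box=(200,210,260,280)),"red",blob(im,(0,130,40),(10,255,255),.042,box=(236,225,258,265)))
print(read_clock())
```

```text
width 0.01560760412738882 after lift 0.015664640880899496 14.999903440475464 35.8
rel f [-0.18088672 -0.33887813  0.32310623] 0.09185845516836572
blue (0.5287261962890625, 0.1440500030517578, np.float64(0.007984938731479208), 63.090396881103516, 10.502900123596191) red (0.525796630859375, 0.10946080017089843, np.float64(-0.08613248860756073), 68.84654998779297, 14.776021003723145)
41.9583
```

Run:
```python
from h import *
pick(.449,-.311,-.524,.005)
if .03<read_gripper_width()<.042:
    x=.524;z=lambda h:h-OFF
    goto([x,.263,.09],quat(np.pi/2,[x,.263,.09]))
    move_l([x,.263,z(.0365)],feed=.2)
    move_l([x,.278,z(.0365)],feed=.06,stop_force=15);print("slide",read_force(),read_position())
    move_l([x,.278,z(.043)],feed=.08)
    move_l([x,.289,z(.043)],feed=.1)
    release();print(read_force())
    move_l([x,.292,z(.06)],feed=.2)
    close(15)
    print("touch",move_l([x,.292,z(.033)],feed=.05,stop_force=6),read_position(),read_force(),read_clock())
    p=read_position()
    move_l([x,.2455,p[2]-.0003],feed=.07);print(read_force())
    move_l([x,.2455,.1],feed=.3);release()
    goto([.45,-.14,.05],quat(-.075+np.pi/2,[.45,-.14,.05]))
    im=get_image("top");cv2.imwrite("pics/top4.png",im)
    print("yellow",blob(im,(20,120,60),(40,255,255),.04,box=(152,215,206,275)),"home",blob(im,(0,90,40),(15,255,255),.04,box=(153,225,176,268)))
print(read_clock())
```

```text
width 0.03568390166143493 after lift 0.03563956659622723 14.98315840959549 44.125
slide [-0.16848735 -0.44024626  0.57090911] [0.52407675 0.27862688 0.01193195]
[-0.27244505  0.91152377 -0.27777926]
touch True [0.52474456 0.29205134 0.01426585] [ 1.78576471 -1.93862859  6.71686245] 50.9417
[1.25096439 0.60383652 7.83360067]
yellow (0.5261021118164062, 0.24476580810546875, np.float64(-0.015856061656168485), 91.5780029296875, 25.943206787109375) home (0.5244969482421875, 0.324109619140625, np.float64(0.022506326518583863), 91.55704498291016, 36.245094299316406)
55.8
```

Run:
```python
from h import *
pick(.45,-.14,-.075,.005)
if .03<read_gripper_width()<.042:
    place(.524,.283,.0425)
    goto([.42,-.05,.16],quat(np.pi/2,[.42,-.05,.16]))
    im=get_image("top");cv2.imwrite("pics/top5.png",im)
    cv2.imwrite("pics/c7.png",cv2.convertScaleAbs(cv2.resize(im[170:310,130:280],None,fx=4,fy=4,interpolation=cv2.INTER_CUBIC),alpha=1.5))
print(read_clock())
```

```text
width 0.035330557215576305 after lift 0.03529792587158827 14.999934732913971 57.9667
rel f [-1.94572995 21.63954358 -1.43928932] 0.09133064279565475
64.2833
```

View pics/c7.png

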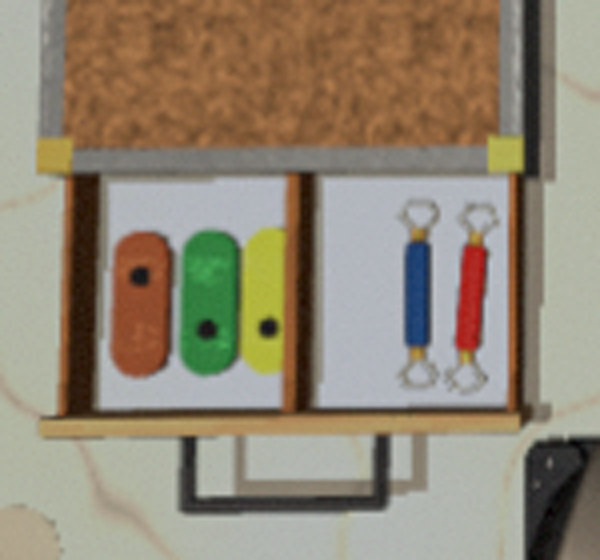

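The picture shows three ribs side by side in the left bay: terracotta (140,305), green (210,303) and yellow (265,303). Both loop tools are in the right bay, at x≈418 and 470, and the drawer front is unmoved at row 425. I'll hand the job in.

```bash
python3 -c "
from rig import *
print(sign_off())"
```

```text
the job is handed in; nothing more can be done
None
```

The job is handed in at about 64 s: the drawer is out to its stop, the blue loop tool lies beside the red one, and the yellow and green ribs lie beside the terracotta one (each let go 6–9 mm above the drawer floor, one finger pushing the divider with about 22 N at the last release); the arm never worked near the cup, jar or bowl, though I did not re-measure them at the end.

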